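# Drift the rudder pin out of its pivot block

## Task

Take the red-handled drift off the cork mat and push its steel shank through the bore of the blue pivot block, from the side away from the tin, until the brass pin comes out of the far side and drops into the open round tin. Then lay the drift back down on the cork mat, all of it within the mat, and leave the tin standing where it is and the tackle around it undisturbed.

Things in the scene. Friction and masses are not known exactly. Their poses are not given: they have to be found in the camera images.
- block: Fixed blue pivot block, 60 mm along its x (bore direction), 76 mm wide (y), 118 mm high, on a foot 136 mm wide (y), 10 mm high. Origin: centre of its underside. A level round bore, 33 mm diameter, runs through it along x, axis 80 mm above the table. The pin is pushed towards +x of the block (roughly world +y, the robot's left); the tin stands at that face.
- bore_entry (a point): Centre of the bore's mouth on the block's -x face, where the drift goes in; axes as the block's (x is the push direction).
- bore_exit (a point): Centre of the bore's mouth on the block's +x face, where the pin comes out, above the tin; axes as the block's.
- pin: Loose solid brass pin, 30 mm diameter, 70 mm long along its own x, about 0.36 kg, lying in the bore with 1.5 mm play all round; origin at its centre. Its rear end lies 2 to 12 mm inside the bore's entry at the start, so its front end sticks out 12 to 22 mm above the tin. It slides with light friction (a few N) and tips out and drops once its rear end is 10 to 15 mm short of the exit mouth.
- tin: Loose open round aluminium tin, 132 mm outside diameter at the rim, 36 mm high, wall and floor 3 mm, standing on the table 4 to 10 mm from the block's +x face below the bore. Origin: centre of its underside.
- mat: Fixed cork mat, 250 mm along its own x, 110 mm along y, 4 mm thick, lying on the table between robot and block. Origin: centre of its underside. The drift lies on it at the start and must go back on it.
- drift: Loose drift, 200 mm, 0.16 kg: square red handle 34 x 34 mm, 80 mm long (x -40 to +40 mm), then a round steel shank, 16 mm diameter (x +40 to +160 mm). Origin: centre of the handle's underside; x points to the tip; shank axis 17 mm above the underside; centre of mass 28 mm ahead of the origin. Starts flat on the mat, tip roughly to world +y as the bore runs (within 0.7 rad).
- drift_tip (a point): Centre of the end face of the drift's shank, 160 mm ahead of the drift's origin and 17 mm above its underside; axes as the drift's.
- reel: Bystander, leave alone: red plastic line reel lying flat, 90 mm diameter, 72 mm high with its crank knob; origin under its centre.
- pirk_a: Bystander, leave alone: chrome pirk (flat metal lure), about 150 mm long with hook and ring, 22 mm wide, 14 mm high; origin under its centre.
- pirk_b: Bystander, leave alone: a second chrome pirk, the same as the first. (A headlamp and a clear lure organiser stand well beyond the block, over 100 mm behind it.)
Not all that is in view belongs to the job. There is more than one size of the tin; the one meant has the size given above.

How it is judged:
On the way, in this order (a step that is already met when the one before it is completed fails the run):
1. the drift's tip is well inside the bore from the entry side, behind the pin (x of drift_tip in the frame of bore_entry above 0.015 m and x of drift_tip in the frame of bore_exit below 0.03 m and x of drift in the frame of bore_entry below 0 m and y of drift_tip in the frame of bore_entry between -0.014 and 0.014 m and z of drift_tip in the frame of bore_entry between -0.014 and 0.014 m), for 0.1 s.
2. the pin has left the bore at the far side and lies in the tin (horizontal distance between pin and tin below 0.06 m and height (world z) of pin below 0.06 m), for 0.2 s.
At the end, for the whole second after the job is handed in: The pin lies at rest in the tin (its centre within 60 mm of the tin's centre seen from above and below 60 mm height), the tin stands upright on the table, and the drift lies released and at rest on the cork mat (handle centre and tip both over the mat, 5 mm beyond its edge allowed, tip below 35 mm) (all of step 2 and linear speed of pin below 0.03 m/s and angle between tin's own z axis and vertical below 0.1 rad and height (world z) of tin below 0.01 m and x of drift in the frame of mat between -0.13 and 0.13 m and y of drift in the frame of mat between -0.06 and 0.06 m and x of drift_tip in the frame of mat between -0.13 and 0.13 m and y of drift_tip in the frame of mat between -0.06 and 0.06 m and height (world z) of drift below 0.045 m and height (world z) of drift_tip below 0.035 m and linear speed of drift below 0.02 m/s); the robot touches nothing.
It fails at once if a bystander (reel, pirks) is moved more than 30 mm (distance of any of reel, pirk_a, pirk_b from where it was at the start of the episode above 0.03 m).
It fails at once if the tin is tipped over or shoved more than 40 mm (angle between tin's own z axis and vertical above 0.6 rad or distance of tin from where it was at the start of the episode above 0.04 m).
It also fails if it takes over 48 s, if anything falls off the work surface, if the arm or the gripper's body presses on something with over 40 N, if the wrist force passes 120 N, or if a joint passes its speed limit or range.

## Robot

A 6-joint arm with a two-finger parallel gripper is mounted at the origin on the work surface. World frame = base frame: x ahead of the robot, y to its left, z up, the work surface at z = 0. Lengths are in m, angles in rad, forces in N, time in s.
With the tool pointing down it reaches from about 0.275 to 0.875 m from the base axis. Payload 12.5 kg.
Tool frame: the origin (TCP) lies at the very end of the fingers, on their centre line; the grasp point (between the pads) lies 19 mm behind it; z points along the fingers, y is the line along which they close (so a half turn about z gives the same grasp; the last joint's range is limited). The gripper opens to 85 mm and grips with 20 to 120 N. Pads are 22 mm wide; open, the fingers measure 114 mm over their backs; the gripper's body (76 mm by 85 mm) begins 54 mm behind the grasp point. The pads swing forward as they close: fully open they stand 13 mm farther back than shut.
Start: joints at [-1.327, 0.351, 1.652, -0, 1.139, -0.085], TCP at [0.178, -0.521, 0.231] pointing down, gripper open.
Joint ranges: [-2.75, 2.75], [-0.79, 2.1], [0.01, 2.65], [-1.57, 4.71], [0.07, 3.14], [-2.87, 2.87]. Speed limits (rad/s): [2.22, 2.22, 2.79, 3.14, 3.14, 3.14].

## Interface

Orientations are given as a 3x3 rotation matrix whose columns are the frame's x, y, z axes.
In Python, from bench import manip gives the robot as it stands. Calls block until the motion is done:
- manip.move_ptp(position, orientation): joint-space move of the TCP to a pose.
- manip.move_l(position, attitude=None, max_speed=0.15): straight line of the TCP; attitude=None keeps the orientation; max_speed is the mean speed in m/s.
- manip.move_j(angles): joint-space move.
- manip.set_gripper(opening, effort=None): opening from 0.0 (shut) to 1.0 (fully open); effort is the grip in N (None keeps the last); returns when the fingers have stopped.
- manip.dwell(seconds).
- manip.inverse_kinematics(position, orientation): joint angles nearest the present ones, or None.
- manip.grab_frame(name): name is "scene" or "top" or "wrist"; returns (picture, depth): 400x640x3 uint8, red, green, blue; 400x640 float32, m along the optical axis (not along the pixel's ray), 0 where there is no reading.
- manip.get_calibration(name): a dict with "camera_matrix" (3x3 intrinsics, pixels), "R" (3x3) and "t" (3): a world point X has camera coordinates R X + t. Camera axes: x right, y down, z forward; pixel columns grow to the right and rows downward; lengths in m; the calibration is good to about 2 mm. A picture is of the moment at which its call begins: read the wrist's pose just before it. get_calibration takes no time and is no camera call; for the wrist camera it gives the pose at the moment of the call.
A pose or a line that the arm cannot do raises manip.Unreachable and nothing moves.
- manip.sign_off(): hands the job in; it is judged then, once.
Trained networks look in the newest picture that a camera, given by its name, has taken for a name from the list of things; names that differ only in an ending like _2 or _b are one class to them, and where a whole thing is asked for, a point or a joint stands for the part that bears it (a point fixed in the world has none). Each returns a list of dicts, best first, with "confidence" (0 to 1); they miss things now and then, are a little off and sometimes report something else, mostly with a low value. They report only what shows in the picture. A call takes as long as a camera call. They do not tell look-alikes from the thing itself.
- manip.look_for(camera, name): "at" ([x, y, z] in m, in world coordinates, good to about 4 mm: the middle of the surface that is visible of it).
Readings, each from a call of its own:
- manip.current_time(): time.
- manip.current_qpos(): joint angles.
- manip.current_joint_vel(): joint speeds.
- manip.current_joint_torque(): joint torques, N m.
- manip.current_ee_pos(): TCP position.
- manip.current_tcp_rot(): TCP orientation.
- manip.current_force(): force on the tool from outside, world axes, zero at the start.
- manip.current_ft_torque(): the same for the moment, N m.
- manip.current_grip_width(): opening from 0.0 (shut) to 1.0 (fully open).
- manip.current_grip_force(): force on a finger pad.
Only numpy, scipy, OpenCV 4.12 (cv2) and the standard library are available. Lean on these libraries where they do the work, as an engineer would, in place of code of your own. Each camera call takes 0.05 s, during which the arm holds its last target. There are 200 camera calls.

## Working session

There is one attempt and no reset: what is moved stays moved. The work goes in short steps, each a Python script; the robot and the scene stay as the last script left them, time stands still between calls to the robot, and variables do not carry over. Pictures are saved under pics/ and viewed, at most 10 in all, crops included, and the job is handed in when it is done.

```bash
mkdir -p pics; python3 - <<'E'
from bench import manip
import cv2,numpy as np
for n in("scene","top"):
    p,d=manip.grab_frame(n); cv2.imwrite(f"pics/{n}0.png",p[:,:,::-1]); np.savez(f"{n}0.npz",p=p,d=d,**manip.get_calibration(n))
    for k in("block","pin","tin","mat","drift","reel","pirk_a","bore_entry","drift_tip"):
        print(n,k,[(np.round(r["at"],3).tolist(),round(r["confidence"],2)) for r in manip.look_for(n,k)][:4])
print(manip.current_time())
E
```

```text
scene block [([0.654, 0.02, 0.076], 0.73)]
scene pin [([0.624, 0.058, 0.084], 0.69)]
scene tin [([0.705, 0.299, -0.002], 0.64), ([0.61, 0.12, 0.001], 0.56), ([0.264, 0.234, 0.022], 0.55)]
scene mat [([0.46, -0.128, 0.004], 0.66), ([0.653, 0.02, 0.077], 0.48)]
scene drift [([0.45, -0.15, 0.028], 0.6), ([0.431, -0.399, 0.042], 0.43)]
scene reel [([0.433, -0.4, 0.04], 0.8)]
scene pirk_a [([0.466, 0.309, 0.012], 0.77), ([0.547, 0.36, 0.014], 0.71), ([0.652, 0.018, 0.077], 0.64), ([0.433, -0.404, 0.042], 0.58)]
scene bore_entry [([0.649, 0.026, 0.078], 0.82)]
scene drift_tip [([0.448, -0.147, 0.03], 0.67)]
top block [([0.443, -0.148, 0.038], 0.71), ([0.597, 0.012, 0.12], 0.68), ([0.621, 0.058, 0.086], 0.22)]
top pin [([0.444, -0.147, 0.036], 0.51)]
top tin [([0.713, 0.301, -0.002], 0.88), ([0.624, 0.121, 0.004], 0.85), ([0.282, 0.237, 0.005], 0.72)]
top mat [([0.43, -0.11, 0.003], 0.93)]
top drift [([0.438, -0.146, 0.037], 0.6)]
top reel [([0.412, -0.411, 0.049], 0.62)]
top pirk_a [([0.542, 0.351, 0.011], 0.89), ([0.46, 0.296, 0.014], 0.75)]
top bore_entry [([0.601, 0.014, 0.122], 0.69)]
top drift_tip [([0.442, -0.144, 0.037], 0.71)]
1.0
```

View pics/scene0.png

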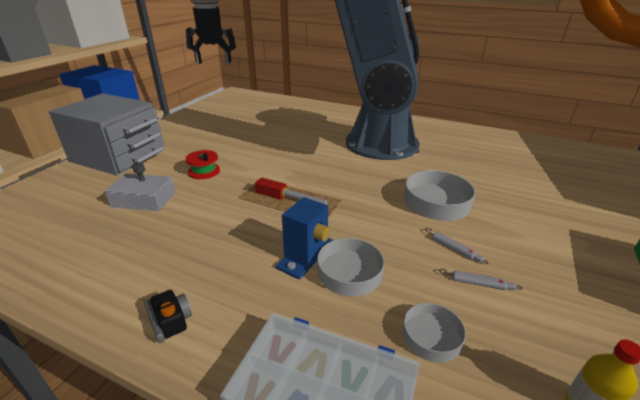

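View pics/top0.png

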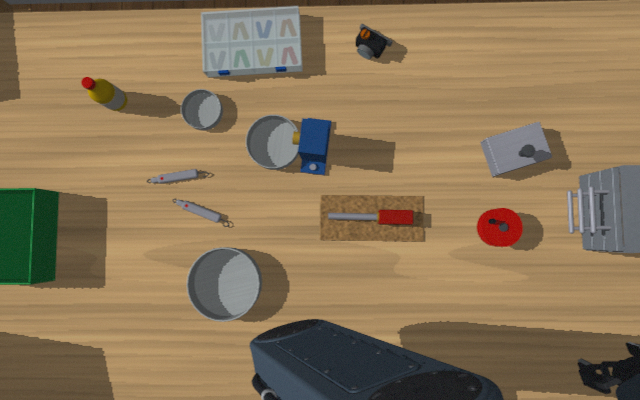

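The scene view shows the blue block at (305,235), with the pin sticking out over the tin at (350,268). The top view shows the drift on the mat: handle (398,217), shank to (330,216). The block top is at (315,137) and the tin beside it at (273,142). The other two tins, at (203,110) and (225,285), differ in size. Next I'll measure from the depth data.

```bash
cat >h.py <<'E'
import numpy as np,cv2
def cloud(p,d,K,R,t):
    v,u=np.indices(d.shape); q=np.stack([(u-K[0,2])/K[0,0]*d,(v-K[1,2])/K[1,1]*d,d],-1)
    X=(q-t)@R; X[d<=0]=np.nan; return X
def rect(P):
    c,s,a=cv2.minAreaRect((P[:,:2]*1000).astype(np.float32)); return np.round(c,1),np.round(s,1),round(a,2)
def axis(P):
    c=np.median(P,0); e=np.linalg.svd(P[:,:2]-P[:,:2].mean(0),full_matrices=False)[2][0]; e=e*np.sign(e[1]); return np.round(P.mean(0),4),np.round(c,4),np.round(np.arctan2(e[1],e[0]),4)
E
python3 - <<'E'
from h import *
from bench import manip
for n in("top","scene"):
    z=np.load(n+"0.npz"); p=z["p"].astype(int); X=cloud(p,z["d"],z["camera_matrix"],z["R"],z["t"])
    r,g,b=p[...,0],p[...,1],p[...,2]; near=lambda x,y,w:(abs(X[...,0]-x)<w)&(abs(X[...,1]-y)<w)
    red=(r>100)&(g<60)&(b<60)&near(.44,-.15,.15)
    blue=(b>r+40)&(b>g+25)&near(.6,.01,.12)
    brass=(r>b+60)&(g>b+30)&near(.61,.06,.07)&(X[...,2]>.05)
    steel=near(.44,-.12,.13)&(X[...,2]>.018)&(abs(r-b)<25)&~red
    for k,m in(("red",red&(X[...,2]>.02)),("bluetop",blue&(X[...,2]>.105)),("blueall",blue),("pin",brass),("steel",steel)):
        P=X[m]
        if len(P)>8: print(n,k,len(P),rect(P),axis(P),np.round(np.percentile(P[:,2],[5,50,95]),3))
    # tin rim
    P=X[near(.61,.12,.09)&(X[...,2]>.028)&(X[...,2]<.045)&(abs(r-b)<30)]; print(n,"rim",len(P),cv2.minEnclosingCircle((P[:,:2]*1000).astype(np.float32)))
    m=near(.43,-.12,.16)&(r<190)&(r-b>60)&~red; 
    P=X[m&(X[...,2]>.0025)&(X[...,2]<.012)]; print("mat",len(P),rect(P),np.median(P[:,2]))
print(manip.current_tcp_rot().round(3).tolist())
E
```

```text
top red 473 (array([ 440.4, -173.9]), array([77.4, 31.3]), 89.16) (array([ 0.4402, -0.1736,  0.0374]), array([ 0.4393, -0.1742,  0.0374]), np.float64(1.564)) [0.034 0.037 0.041]
top bluetop 920 (array([615.6,  14.4]), array([60. , 76.7]), 82.25) (array([0.6152, 0.0142, 0.1175]), array([0.6151, 0.0133, 0.1175]), np.float64(2.9793)) [0.115 0.118 0.12 ]
top blueall 1206 (array([616.8,  20.9]), array([ 73.7, 134.8]), 82.75) (array([0.6058, 0.0153, 0.0927]), array([0.6056, 0.0152, 0.1169]), np.float64(2.9814)) [0.008 0.117 0.12 ]
top pin 68 (array([620.6,  55.7]), array([25.7, 13.9]), 0.12) (array([0.62  , 0.0563, 0.0906]), array([0.6199, 0.0561, 0.091 ]), np.float64(3.0279)) [0.085 0.091 0.095]
top steel 316 (array([442.6, -73.2]), array([111.8,  14.7]), 89.7) (array([ 0.4422, -0.0725,  0.0265]), array([ 0.4423, -0.072 ,  0.0266]), np.float64(1.5489)) [0.022 0.027 0.031]
top rim 242 ((621.2645874023438, 109.71895599365234), 72.56578063964844)
mat 2898 (array([ 430.1, -120.3]), array([319.4, 318.7]), 89.96) 0.003928370009671391
scene red 201 (array([ 443.5, -170.7]), array([32.5, 78.6]), 
[... 351 characters left out ...]
, 131.8]), 82.96) (array([0.6354, 0.0253, 0.0797]), array([0.642 , 0.0305, 0.1007]), np.float64(2.8515)) [0.01  0.101 0.12 ]
scene pin 178 (array([622.5,  55.6]), array([21.2, 28.4]), 83.82) (array([0.6272, 0.0587, 0.086 ]), array([0.6283, 0.0606, 0.0874]), np.float64(2.38)) [0.072 0.087 0.094]
scene steel 187 (array([444.4, -70.1]), array([114.8,  16.1]), 89.0) (array([ 0.4465, -0.0743,  0.0274]), array([ 0.4469, -0.0826,  0.0283]), np.float64(1.5797)) [0.021 0.028 0.031]
scene rim 639 ((623.7064819335938, 112.55360412597656), 72.44697570800781)
mat 748 (array([ 429.9, -118.9]), array([319.1, 317. ]), 0.27) 0.0043756016234507335
[[0.946, 0.323, 0.0], [0.323, -0.946, 0.0], [0.0, -0.0, -1.0]]
```

```bash
cat >>h.py <<'E'
def Rot(h): c,s=np.cos(h),np.sin(h); return np.array([[c,s,0],[s,-c,0],[0,0,-1.]])
HD=1.56; G=np.array([.442,-.173,0])+.012*np.array([np.cos(HD),np.sin(HD),0])   # grasp xy
HB=1.445; U=np.array([np.cos(HB),np.sin(HB),0]); ENT=np.array([.617,.016,0])-.03*U
def tcp(tipx,z): return ENT+U*(tipx-.148)+[0,0,z]   # tip at tipx past entry mouth
E
python3 - <<'E'
from h import *
from bench import manip
for P,h in((G+[0,0,.12],HD),(G+[0,0,.009],HD),(tcp(-.04,.15),HB),(tcp(-.04,.068),HB),(tcp(.07,.068),HB)):
    print(np.round(P,3),manip.inverse_kinematics(P,Rot(h)))
manip.move_ptp(G+[0,0,.12],Rot(HD))
p,d=manip.grab_frame("wrist"); cv2.imwrite("pics/w1.png",p[:,:,::-1])
c=manip.get_calibration("wrist"); X=cloud(p,d,c["camera_matrix"],c["R"],c["t"]); p=p.astype(int)
m=(p[...,0]>90)&(p[...,1]<60)&(p[...,2]<60)&(X[...,2]>.03)&(X[...,2]<.045); print(m.sum(),rect(X[m]),axis(X[m]))
print(manip.current_time())
E
```

```text
[ 0.442 -0.161  0.12 ] [-4.48209037e-01  3.68979218e-01  1.95216432e+00 -4.44089210e-16
  8.20449119e-01 -4.37412710e-01]
[ 0.442 -0.161  0.009] [-4.48209037e-01  5.83029780e-01  1.99378768e+00 -4.44089210e-16
  5.64775196e-01 -4.37412710e-01]
[ 0.59 -0.2   0.15] [-4.02170011e-01  5.68613942e-01  1.52654838e+00 -4.44089210e-16
  1.04643034e+00 -2.76373684e-01]
[ 0.59  -0.2    0.068] [-4.02170011e-01  6.76446504e-01  1.57075045e+00 -4.44089210e-16
  8.94395700e-01 -2.76373684e-01]
[ 0.603 -0.091  0.068] [-2.26176031e-01  6.58098425e-01  1.60676383e+00 -4.44089210e-16
  8.76730399e-01 -1.00379704e-01]
3452 (array([ 442.4, -170.8]), array([77.8, 33.3]), 88.77) (array([ 0.4422, -0.1681,  0.0379]), array([ 0.4422, -0.1672,  0.038 ]), np.float64(1.5464))
2.7333
```

View pics/w1.png

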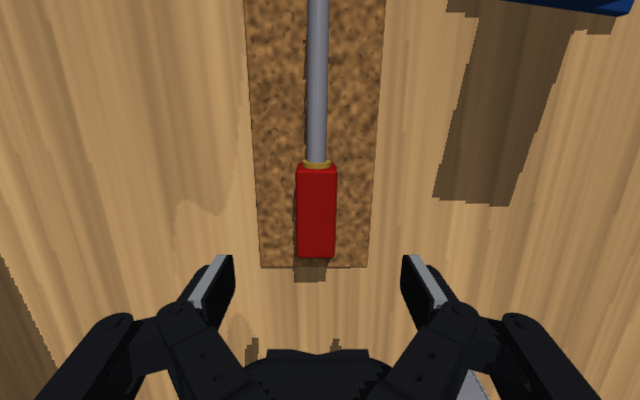

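The handle, at (316,210) in the wrist picture, is centred between the fingers and square to them. Height 38 mm fits the text. I'll grasp and lift it.

```bash
sed -i 's/HD=1.56;/HD=1.552;/' h.py; python3 - <<'E'
from h import *
from bench import manip
manip.move_l(G+[0,0,.009],Rot(HD)); print(manip.current_force())
manip.set_gripper(0.0,80); print(manip.current_grip_width(),manip.current_grip_force())
manip.move_l(G+[0,0,.15])
manip.move_ptp(tcp(-.05,.15),Rot(HB)); manip.move_l(tcp(-.05,.068))
print(manip.current_force(),manip.current_grip_width(),manip.current_time())
for n in("top","scene"):
    p,d=manip.grab_frame(n); cv2.imwrite(f"pics/{n}2.png",p[:,:,::-1]); c=manip.get_calibration(n)
    X=cloud(p,d,c["camera_matrix"],c["R"],c["t"]); p=p.astype(int); D=X-ENT
    a=D@U; l=D@np.array([-U[1],U[0],0]); m=(a>-.125)&(a<-.02)&(abs(l)<.03)&(X[...,2]>.05)&(X[...,2]<.11)&(abs(p[...,0]-p[...,2])<40)
    print(n,m.sum(),"tip a",a[m].max() if m.any() else 0)
    for s in(-.11,-.09,-.07,-.055):
        k=m&(abs(a-s)<.008)
        if k.sum()>3: print(s,np.round([np.median(l[k]),l[k].min(),l[k].max(),np.percentile(X[k][:,2],90)],4))
E
```

```text
[ 0.74670349 -1.02008694 -0.40146905]
0.38148209630325297 80.42402386665344
[ 0.04923979 -0.29008937 -1.24339688] 0.38638825717796826 6.6167
top 218 tip a -0.052438843979307884
-0.11 [ 0.0017 -0.0067  0.0081  0.0884]
-0.09 [ 0.0017 -0.0065  0.0079  0.0893]
-0.07 [ 0.0014 -0.0062  0.0086  0.0893]
-0.055 [ 0.0022 -0.0062  0.0086  0.0885]
scene 237 tip a -0.04941980815253706
-0.11 [-0.0053 -0.0086  0.0026  0.0893]
-0.09 [-0.0051 -0.009   0.003   0.0899]
-0.07 [-0.0051 -0.0091  0.0049  0.0896]
-0.055 [-0.0032 -0.0085  0.0071  0.0893]
```

View pics/top2.png

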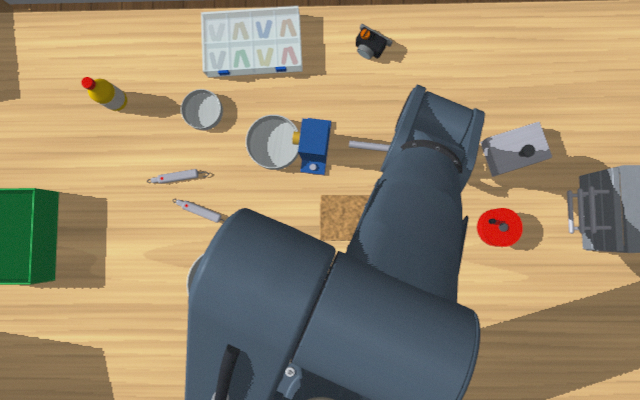

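View pics/scene2.png

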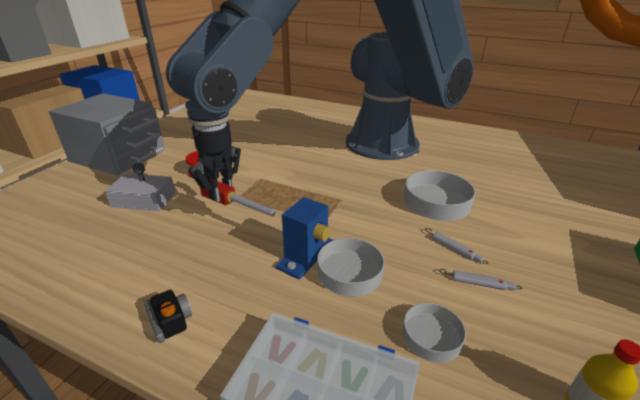

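The drift is held level with its axis at about 80 mm. It lines up with the bore to within 2 mm, and the tip is 50 mm short of the mouth (shank at (370,146) in top, (255,205) in scene). Now I'll insert it and push.

```bash
python3 - <<'E'
from h import *
from bench import manip
for tx,v in((-.005,.1),(.02,.04),(.04,.04),(.052,.03),(.06,.03),(.066,.03)):
    manip.move_l(tcp(tx,.0675),max_speed=v); f=manip.current_force(); print(tx,np.round(f,1),np.linalg.norm(f).round(1))
    if np.linalg.norm(f)>25: break
manip.dwell(.4)
p,d=manip.grab_frame("scene"); cv2.imwrite("pics/s3.png",cv2.resize(p[130:330,200:460,::-1],None,fx=3,fy=3))
print([(np.round(r["at"],3).tolist(),round(r["confidence"],2)) for r in manip.look_for("scene","pin")][:3],manip.current_time())
E
```

```text
-0.005 [-0.2  0.3 -2.1] 2.2
0.02 [-0.2 -0.3 -1.3] 1.3
0.04 [ 0.5  0.  -2. ] 2.1
0.052 [ 0.8 -0.3 -2. ] 2.2
0.06 [-0.5 -0.  -1.2] 1.3
0.066 [ 0.5 -0.2 -2.3] 2.3
[([0.631, 0.097, 0.045], 0.72), ([0.65, 0.022, 0.074], 0.18)] 10.5583
```

View pics/s3.png

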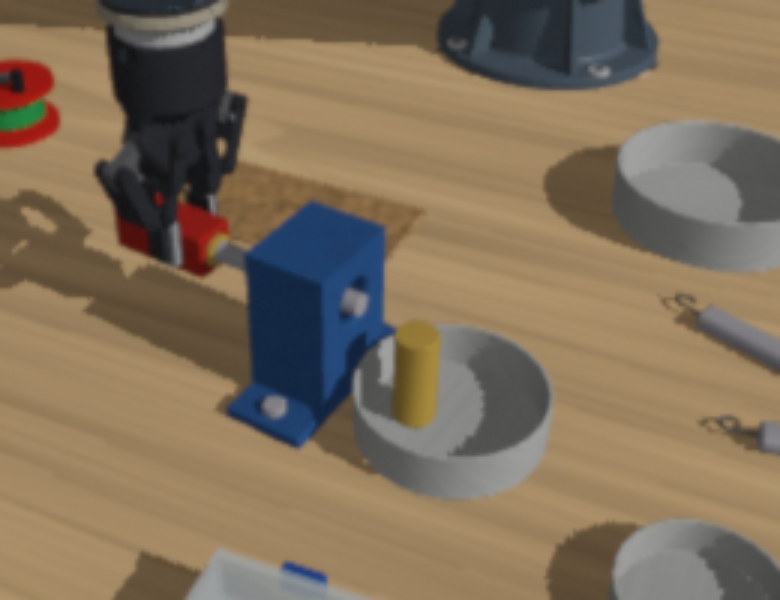

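The shank tip shows at the exit (355,300). The pin has dropped and stands upright inside the tin (416,375), which satisfies the criteria. I'll withdraw and lay the drift back.

```bash
python3 - <<'E'
from h import *
from bench import manip
manip.move_l(tcp(-.05,.0675),max_speed=.1); manip.move_l(tcp(-.05,.15))
T=G+[0,.004,0]
manip.move_ptp(T+[0,0,.1],Rot(HD)); manip.move_l(T+[0,0,.02],max_speed=.1); manip.move_l(T+[0,0,.0095],max_speed=.03)
print(manip.current_force()); manip.set_gripper(1.0); manip.dwell(.3)
manip.move_l(T+[0,0,.18]); manip.move_ptp([.178,-.521,.231],Rot(.33)); manip.dwell(.5)
p,d=manip.grab_frame("top"); cv2.imwrite("pics/t4.png",cv2.resize(p[90:260,220:450,::-1],None,fx=3,fy=3))
c=manip.get_calibration("top"); X=cloud(p,d,c["camera_matrix"],c["R"],c["t"]); p=p.astype(int); r,g,b=p[...,0],p[...,1],p[...,2]
near=(abs(X[...,0]-.44)<.1)&(abs(X[...,1]+.12)<.16)
red=(r>100)&(g<60)&(b<60)&near; print(rect(X[red]),np.median(X[red][:,2]))
st=near&(X[...,2]>.018)&(abs(r-b)<25)&~red; print(rect(X[st]),np.median(X[st][:,2]))
manip.grab_frame("scene")
for n in("scene","top"): print([(np.round(q["at"],3).tolist(),round(q["confidence"],2)) for k in("pin","tin") for q in manip.look_for(n,k)][:5])
print(manip.current_time())
E
```

```text
[-1.99540822  0.58147389  5.07770307]
(array([ 441.8, -168.5]), array([78.4, 33.1]), 89.32) 0.03730050744112903
(array([442.6, -68.5]), array([112. ,  14.6]), 89.57) 0.026620723583628256
[([0.635, 0.096, 0.05], 0.88), ([0.649, 0.027, 0.074], 0.21), ([0.708, 0.299, 0.001], 0.97), ([0.264, 0.235, 0.023], 0.73), ([0.62, 0.129, 0.007], 0.65)]
[([0.621, 0.089, 0.071], 0.73), ([0.712, 0.302, -0.001], 0.89), ([0.28, 0.24, 0.006], 0.77), ([0.626, 0.123, 0.003], 0.59)]
19.3167
```

View pics/t4.png

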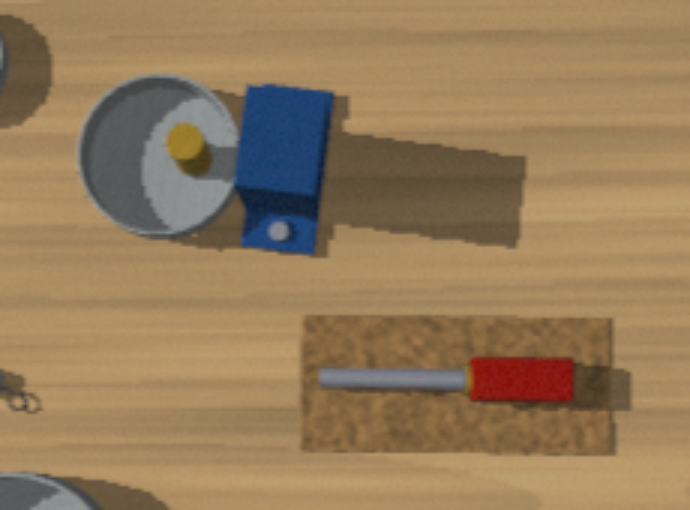

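The drift lies wholly on the mat (tip (320,378), handle (522,380)). The pin (188,148) stands inside the tin, about 22 mm from its centre. Handing in.

```bash
python3 -c "
from bench import manip
print(manip.sign_off())"
```

```text
the job is handed in; nothing more can be done
None
```

The job is handed in at about 19 s of the 48 s: the pin stands upright in the tin, the drift lies released and fully on the mat, and in the last picture the tin is where it was; I did not re-measure the reel and pirks, and sign-off returned no verdict.

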